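Set the belt tensioner to its mark

TASK

Two belt tensioners are bolted to the bench. On the one with the red knob, turn the knob clockwise until the orange tip of its sprung arm stands over the middle of its green mark, then let go of the knob. Move the arm only by the knob, and do not change the tensioner with the black knob.

Things in the scene. Friction and masses are not known exactly. Their poses are not given: they have to be found in the camera images.
- red_knob_grip (a point): Middle of the red knob's bar grip, on its vertical axis, 70 mm above the bench. Bar 44 mm long (x), 14 thick (y), 46 to 86 mm above the bench; below it a 42 mm round collar, then a 62 mm square housing, top at 38 mm. Turns clockwise (from above) up to 1.6 rad from its start, and back; needs 0.15 N m, stays where left. 1 rad of knob swings the arm 0.5 rad, also clockwise, no play.
- red_pointer: Sprung steel arm of the red-knob tensioner, level, 31 mm above the bench; origin at its orange tip. x points outward along the arm from its pivot, which is 130 mm behind the tip and 55 mm from the knob's axis; z up. Halfway along stands a grey roller 26 mm across, top 48 mm above the bench.
- red_mark (a point): Middle of the red-knob tensioner's fixed green mark, a plate 34 mm long and 24 mm wide (along the tip's path) with a thin white line down its middle, under the tip's path, top 14 mm above the bench, 130 mm from the arm's pivot. x outward from the pivot, z up. The arm starts 0.3 to 0.6 rad anticlockwise of it.
- black_pointer: Sprung arm of the other tensioner, which is alike but has a black knob; origin at its orange tip, x outward from its pivot, 130 mm behind the tip. To be left as it is.

How it is judged:
By the outcome, as a careful person would: the job done as asked, in the order asked, and still so for the second after the job is handed in, with the robot touching nothing.
It also fails if it takes over 38 s, if anything falls off the work surface, if the arm or the gripper's body presses on something with over 40 N, if the wrist force passes 120 N, or if a joint passes its speed limit or range.

ROBOT

A 6-joint arm with a two-finger parallel gripper is mounted at the origin on a cart in front of the work surface, level with it; the furniture and walls round the work are solid. World frame = base frame: x ahead of the robot, y to its left, z up, the work surface at z = 0. Lengths are in mm, angles in rad, forces in N, time in s.
With the tool pointing down it reaches from about 325 to 1000 mm from the base axis. Payload 5.1 kg.
Tool frame: the origin (TCP) lies at the centre of the arm's flange, where the gripper is bolted on; the fingertips stand 173 mm ahead of it and the grasp point (between the pads) lies 155 mm ahead of it; y points along the fingers, z is the direction in which the jaws open and shut, and the axes are right-handed (so a half turn about y gives the same grasp; the last joint's range is limited). The gripper opens to 85 mm and grips with 20 to 120 N. Pads are 22 mm wide; open, the fingers measure 114 mm over their backs; the gripper's body (76 mm by 85 mm) begins 54 mm behind the grasp point. The pads swing forward as they close: fully open they stand 13 mm farther back than shut.
Start: joints at [-1.262, 0.124, 1.65, -0, 1.367, -0.083], TCP at [248.172, -600.747, 404.722] pointing down, gripper open.
Joint ranges: [-2.61, 2.61], [-1.02, 2.33], [0.03, 2.71], [-1.35, 4.49], [0.32, 2.68], [-2.91, 2.91]. Speed limits (rad/s): [2.57, 2.57, 3.14, 3.14, 3.14, 3.14].

INTERFACE

Orientations are given as a 3x3 rotation matrix whose columns are the frame's x, y, z axes.
In Python, from bench import readout, vision, ctrl, trace, mark_of gives the robot as it stands.
- The arm moves only by the shell command python3 -m inch 'ROWS'. ROWS is text: rows parted by semicolons, each of 7 numbers parted by spaces: the opening, from 0 (shut) to 1 (fully open), then the shift along the tool's x, y, z in cm, then the turn, a rotation vector about the tool's x, y, z in degrees. A call has 1 to 12 rows; each row shifts and turns the commanded pose from where the row before left it, along the tool's axes as they then stand; what a row does not reach is not made up. A row lasts 1/8 s, in which the tool goes at most 62.5 mm and 10.7 degrees, less where a joint would pass 70% of its speed; a pose out of reach is approached as far as the arm can. A call with a gripper value outside its range is refused whole. The fingers move at their own pace and stop on an object; the grip force is fixed at half the most. Time passes only in rows, so rows that do not move let the fingers close. It gives the time, the measured TCP pose, the force and the opening at its end, in the units of the state.
- readout.sense(): the state, without advancing time (a new reading comes with each control period).
- vision.get_image(name): name is "side" or "top" or "wrist"; returns a dict with "img" (420x560x3 uint8, red, green, blue), "fov_y" (degrees; the focal length in pixels is half the picture's height over the tangent of half this angle, whatever the lens; pixels are square), "cx", "cy" (the principal point, pixels), "rvec" (rotation vector, rad) and "tvec" (3), from world to camera coordinates, as OpenCV has them. Camera axes: x right, y down, z forward; pixel columns grow to the right and rows downward; lengths in mm; the calibration is good to about 2 mm. A picture is of the moment at which its call begins. There is no depth.
- ctrl.close_job(): hands the job in, once; it reports no verdict.
Trained networks look in a picture, given as the dict that the camera call returned (one of the last four; its "shot" number tells which), for a name from the list of things; names that differ only in an ending like _2 or _b are one class to them, and where a whole thing is asked for, a point or a joint stands for the part that bears it (a point fixed in the world has none). Each returns a list of dicts, best first, with "confidence" (0 to 1); they miss things now and then, are a little off and sometimes report something else, mostly with a low value. They report only what shows in the picture. A call takes as long as a camera call.
- trace(picture, name): "mask" (420x560 bool, what is visible of it) and "box" ([left, top, width, height] as shares, 0 to 1, of the picture: columns of its width, rows of its height, round what is visible of it).
- mark_of(picture, name): "centre" ([column, row] as shares, 0 to 1, of the picture: columns of its width, rows of its height: a listed point, or the origin of a listed thing).
The state is a dict: "time_s": time; "q": joint angles; "qvel": joint speeds; "effort": joint torques, N m; "eef_pos": TCP position; "ee_rot": TCP orientation; "force": force on the tool from outside, world axes, zero at the start; "ft_torque": the same for the moment, N m; "grip_width": finger opening in mm.
Only numpy, scipy, OpenCV 4.12 (cv2) and the standard library are available. Lean on these libraries where they do the work, as an engineer would, in place of code of your own. Each camera call takes 0.05 s, during which the arm holds its last target.

## Working session

There is one attempt and no reset: what is moved stays moved. The work goes in short steps, Python scripts to look and compute and a shell command to move; the robot and the scene stay as the last step left them, time stands still between calls to the robot, and variables do not carry over. Pictures are saved under pics/ and viewed, and the job is handed in when it is done.

```bash
mkdir -p pics; ls; cat > h.py <<'E'
import numpy as np, cv2
from bench import readout, vision, ctrl, trace, mark_of
def K(p):
    h,w=p["img"].shape[:2]; f=h/2/np.tan(np.radians(p["fov_y"]/2))
    return f
def ray(p,c):
    h,w=p["img"].shape[:2]; u,v=c[0]*w,c[1]*h
    R,_=cv2.Rodrigues(np.array(p["rvec"],float)); t=np.array(p["tvec"],float).ravel()
    d=R.T@np.array([(u-p["cx"])/K(p),(v-p["cy"])/K(p),1.]); return -R.T@t,d
def atz(p,c,z):
    o,d=ray(p,c); return o+d*(z-o[2])/d[2]
def proj(p,X):
    R,_=cv2.Rodrigues(np.array(p["rvec"],float)); t=np.array(p["tvec"],float).ravel()
    c=R@np.array(X,float)+t; return p["cx"]+K(p)*c[0]/c[2],p["cy"]+K(p)*c[1]/c[2]
def save(p,n): cv2.imwrite(f"pics/{n}.png",cv2.cvtColor(p["img"],cv2.COLOR_RGB2BGR))
Z={"red_knob_grip":70,"red_pointer":31,"red_mark":14,"black_pointer":31}
E
python3 - <<'E'
from h import *
print(readout.sense())
for n in ["top","side"]:
    p=vision.get_image(n); save(p,n+"0")
    print(n,K(p),p["cx"],p["cy"])
    for k in Z:
        for r in mark_of(p,k)[:3]:
            c=r["centre"]; print(k,round(r["confidence"],2),np.round([c[0]*560,c[1]*420],1),atz(p,c,Z[k]).round(1))
E
```

```text
pics
{'time_s': 0.0, 'q': array([-1.26161674e+00,  1.24488329e-01,  1.65168306e+00, -6.24387057e-06,
        1.36751933e+00, -8.26207705e-02]), 'qvel': array([ 0.00168952, -0.00075551, -0.00038936, -0.00078688, -0.00078719,
        0.00033029]), 'effort': array([-6.64659819e-04, -4.23611176e+01, -3.65456021e+01, -1.80453385e-04,
        6.78610930e-03, -4.23624826e-06]), 'eef_pos': array([ 248.08577448, -600.51503132,  403.45815235]), 'ee_rot': array([[-9.24222658e-01, -6.44219601e-04,  3.81853458e-01],
       [-3.81853965e-01,  1.99672411e-03, -9.24220516e-01],
       [-1.67055035e-04, -9.99997799e-01, -2.09141548e-03]]), 'force': array([ 0.18407953,  0.76054136, -0.08138805]), 'ft_torque': array([-0.06264455, -0.04688667, -0.00833674]), 'grip_width': 85.61305616908737}
top 505.8650881444913 277.32470367958643 210.47167578146824
red_knob_grip 0.63 [334.6 248.2] [ 510.7 -258.5   70. ]
red_pointer 0.8 [320.3 173. ] [ 688.4 -237.3   31. ]
red_mark 0.43 [350.6 174.7] [ 687.8 -309.3   14. ]
black_pointer 0.58 [198.9 172.7] [693.1  40.1  31. ]
side 465.4287427620313 279.9657118913163 203.44161034233468
red_knob_grip 0.93 [251.7 261.6] [ 506.1 -257.1   70. ]
red_pointer 0.56 [352.7 258.3] [ 686.1 -226.4   31. ]
red_mark 0.75 [372.6 294.1] [ 682.  -312.9   14. ]
black_pointer 0.62 [305.4 202.3] [691.7  44.5  31. ]
black_pointer 0.44 [352.5 254.8] [ 690.9 -214.7   31. ]
```

View pics/top0.png

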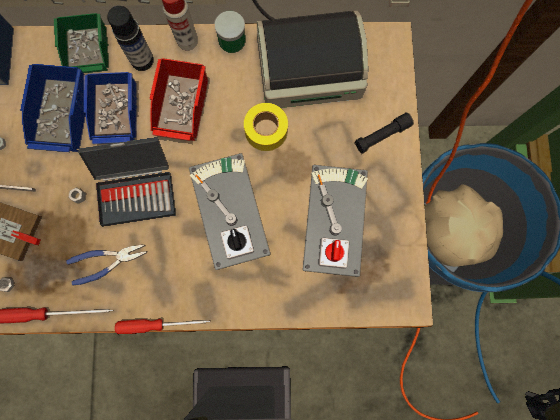

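View pics/side0.png

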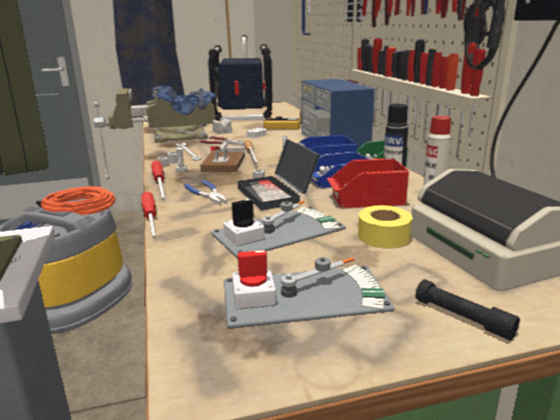

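The top view shows the red knob at about (334,250), the tip at about (316,173) and the green mark at about (355,178). I'll zoom in to refine these.

```bash
python3 - <<'E'
from h import *
im=cv2.imread("pics/top0.png")[155:285,290:385]
cv2.imwrite("pics/topz.png",cv2.resize(im,None,fx=4.5,fy=4.5,interpolation=cv2.INTER_CUBIC))
im=cv2.imread("pics/side0.png")[230:330,210:400]
cv2.imwrite("pics/sidez.png",cv2.resize(im,None,fx=4,fy=4,interpolation=cv2.INTER_CUBIC))
E
```

```text
(no output)
```

View pics/topz.png

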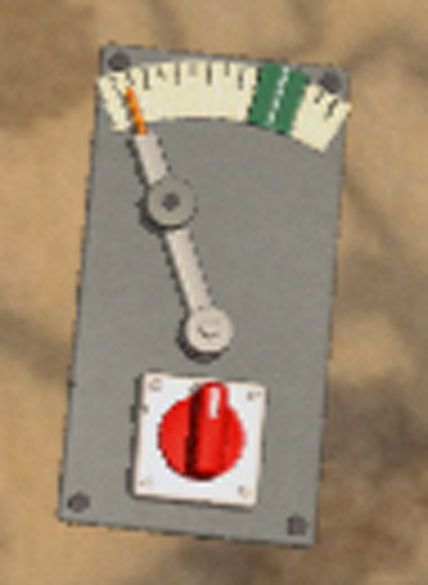

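View pics/sidez.png

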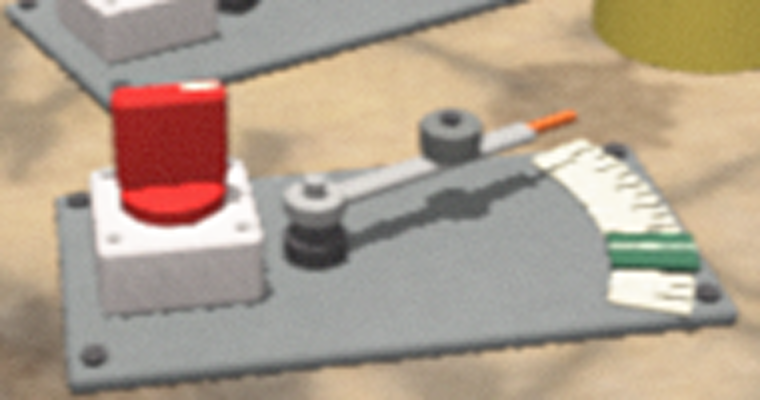

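```bash
cat > m.py <<'E'
from h import *
import sys
def top(p,zx,zy,z): return atz(p,[(290+zx/4.5)/560,(155+zy/4.5)/420],z)
E
python3 - <<'E'
from m import *
p=vision.get_image("top"); s=vision.get_image("side")
R,_=cv2.Rodrigues(np.array(p["rvec"])); print("cam",(-R.T@np.array(p["tvec"]).ravel()).round())
tip=top(p,128,88,31);piv=top(p,208,331,36);mk=top(p,277,98,14)
a=top(p,214,385,86);b=top(p,205,472,86)
print(tip,piv,mk,a,b,(a+b)/2)
# base plate corners? housing top corners z=38
H=[top(p,*c,38) for c in [(140,375),(267,382),(257,508),(135,495)]]
print(np.round(H,1),np.mean(H,0))
# side
def sd(zx,zy,z): return atz(s,[(210+zx/4)/560,(230+zy/4)/420],z)
print("side tip",sd(575,116,31),"mark",sd(653,251,14),"piv",sd(316,185,42),sd(316,185,38),"knob a,b",sd(222,86,86),sd(113,92,86))
for nm,pp in (("t",p),("s",s)):
  r=trace(pp,"red_knob_grip")[:1]
  for q in r: print(nm,q["confidence"],q["box"],q["mask"].sum())
E
```

```text
cam [ 388. -123. 1151.]
[ 684.73973572 -232.88906302   31.        ] [ 558.52237649 -268.06656457   36.        ] [ 682.81494924 -311.28619273   14.        ] [ 525.08519888 -263.39624725   86.        ] [ 484.18386122 -257.56237889   86.        ] [ 504.63453005 -260.47931307   86.        ]
[[ 536.8 -233.4   38. ]
 [ 532.4 -295.9   38. ]
 [ 470.6 -288.3   38. ]
 [ 477.9 -229.    38. ]] [ 504.40668913 -261.66121339   38.        ]
side tip [ 686.76673533 -229.19197833   31.        ] mark [ 684.55196581 -309.71437662   14.        ] piv [ 560.90652293 -269.34252721   42.        ] [ 562.79542494 -262.81467458   38.        ] knob a,b [ 526.94801847 -261.35009993   86.        ] [ 486.83535274 -253.87316318   86.        ]
t 0.71 [0.5782, 0.566, 0.0336, 0.0564] 280
s 0.64 [0.42, 0.5893, 0.0577, 0.0976] 975
```

Knob at about (505.5, -259.5), with its bar along yaw -8.5°. The required turn is about 71°. First I move above it, then rotate the jaw axis to yaw 81.5°, which keeps joint 6 near mid-range.

```bash
python3 -m inch '1 -4.6 0 -2.71 0 0 0;1 -4.6 0 -2.71 0 0 0;1 -4.6 0 -2.71 0 0 0;1 -4.6 0 -2.71 0 0 0;1 -4.6 0 -2.71 0 0 0;1 -4.6 0 -2.71 0 0 0;1 -4.6 0 -2.71 0 0 0;1 -4.6 0 -2.71 0 0 0;1 0 0 0 0 0 0'
python3 -m inch '1 0 0 0 0 -10.6 0;1 0 0 0 0 -10.6 0;1 0 0 0 0 -10.6 0;1 0 0 0 0 -10.6 0;1 0 0 0 0 -10.6 0;1 0 0 0 0 -10.6 0;1 0 0 0 0 -10.6 0'
python3 -m inch '1 0 0 0 0 -10.6 0;1 0 0 0 0 -10.6 0;1 0 0 0 0 -10.6 0;1 0 0 0 0 -10.6 0;1 0 0 0 0 -10.6 0;1 0 0 0 0 -10.6 0;1 0 0 0 0 -10.6 0;1 0 0 0 0 0 0'
python3 - <<'E'
from h import *
s=readout.sense();print(s["q"].round(3),s["eef_pos"].round(1),s["ee_rot"].round(3).tolist())
for n in ["wrist","top"]:
    p=vision.get_image(n); save(p,n+"1")
    for k in ["red_knob_grip","red_mark","red_pointer"]:
        for r in mark_of(p,k)[:2]:
            c=r["centre"]; print(n,k,round(r["confidence"],2),np.round([c[0]*560,c[1]*420],1),atz(p,c,Z[k]).round(1))
E
```

```text
time_s: 1.82
eef_pos: [507.0, -257.3, 404.9]
ee_rot: [[-0.922, 0.0, 0.387], [-0.387, 0.0, -0.922], [-0.001, -1.0, -0.0]]
force: [-0.1, -0.3, 0.1]
grip_width: 85.3
time_s: 2.7
eef_pos: [504.9, -260.9, 404.8]
ee_rot: [[0.121, -0.0, 0.993], [-0.993, -0.0, 0.121], [0.0, -1.0, -0.0]]
force: [-0.7, 0.2, -0.6]
grip_width: 85.5
time_s: 3.7
eef_pos: [505.0, -260.7, 404.7]
ee_rot: [[0.987, -0.0, 0.162], [-0.162, -0.0, 0.987], [-0.0, -1.0, -0.0]]
force: [-0.7, 0.1, 0.3]
grip_width: 85.7
[-0.571 -0.056  1.835 -0.     1.363 -1.979] [ 505.  -260.7  404.7] [[0.987, -0.0, 0.162], [-0.162, -0.0, 0.987], [-0.0, -1.0, -0.0]]
wrist red_knob_grip 0.55 [281.6 188.6] [ 507.7 -259.5   70. ]
wrist red_mark 0.73 [263.8 332.3] [ 685.9 -308.8   14. ]
wrist red_pointer 0.95 [336.4 336.2] [ 691.5 -228.7   31. ]
top red_knob_grip 0.71 [336.4 246.9] [ 513.4 -262.5   70. ]
top red_mark 0.55 [348.8 178.6] [ 678.6 -304.7   14. ]
top red_pointer 0.64 [317.8 171.7] [ 691.5 -231.6   31. ]
```

```bash
python3 - <<'E'
import cv2,numpy as np
a=cv2.imread("pics/wrist1.png");b=cv2.imread("pics/top1.png")[155:285,290:385]
cv2.imwrite("pics/w1.png",cv2.resize(a,None,fx=1.4,fy=1.4))
cv2.imwrite("pics/t1.png",cv2.resize(b,None,fx=4.5,fy=4.5))
E
```

```text
(no output)
```

View pics/w1.png

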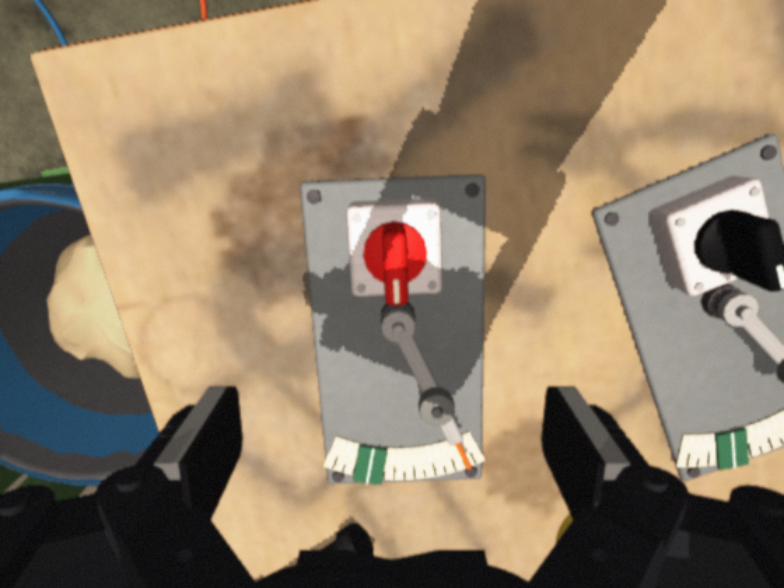

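View pics/t1.png

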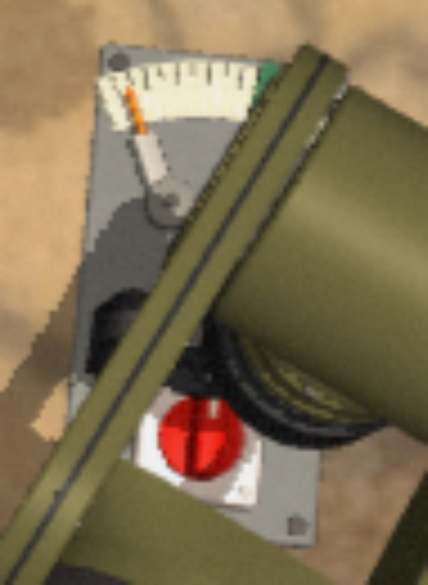

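The wrist view shows the bar from about (395,225) to (397,302) on the enlarged picture, the mark at (370,465), the tip at (470,468) and the pivot at (398,322).

```bash
python3 - <<'E'
from h import *
p=vision.get_image("wrist")
f=lambda x,y,z: atz(p,[x/1.4/560,y/1.4/420],z).round(1)
print("mark",f(370,465,14),"tip",f(470,469,31),"piv",f(398,322,38))
print("bar",f(396.5,302,86),f(395,225,86))
print("housing",np.mean([f(*c,38) for c in [(349,205),(438,205),(441,293),(352,295)]],0))
e=readout.sense()["eef_pos"]; print(e, np.array(proj(p,[*e[:2],86]))*1.4)
E
```

```text
mark [ 686.4 -306.8   14. ] tip [ 690.3 -227.8   31. ] piv [ 557.9 -263.7   38. ]
bar [ 527.  -260.3   86. ] [ 481.9 -254.    86. ]
housing [ 507.575 -257.775   38.   ]
[ 505.51562994 -259.83536514  404.70703747] [391.469096   266.84195265]
```

```bash
python3 -m inch '0.7 0 4.4 0.12 0 -1 0;0.7 0 4.4 0 0 0 0;0.6 0 4.4 0 0 0 0;0.6 0 3 0 0 0 0;0.6 0 1.4 0 0 0 0;0.6 0 0 0 0 0 0'
python3 - <<'E'
from h import *
p=vision.get_image("wrist"); save(p,"wrist2"); p=vision.get_image("side"); save(p,"side2")
E
```

```text
time_s: 4.9
eef_pos: [505.6, -258.6, 228.1]
ee_rot: [[0.99, -0.001, 0.142], [-0.142, 0.001, 0.99], [-0.001, -1.0, 0.001]]
force: [-0.2, -0.2, -0.3]
grip_width: 51.1
```

View pics/wrist2.png

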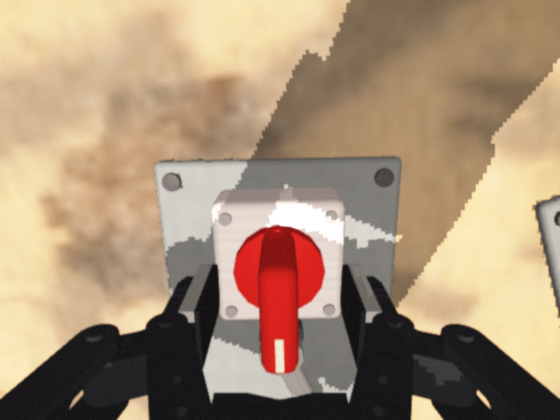

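View pics/side2.png

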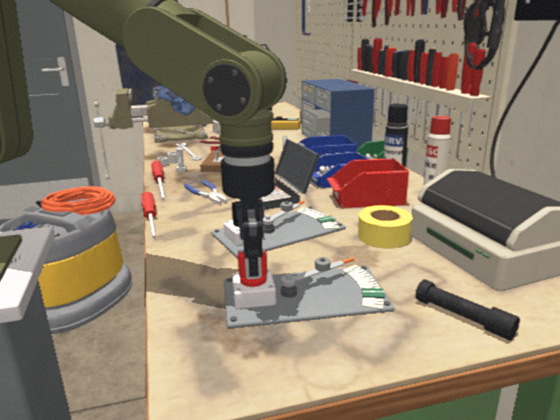

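The bar (column ~279) is centred between the fingers (205 and 355), so I'll close.

```bash
python3 -m inch '0 0 0 0 0 0 0;0 0 0 0 0 0 0;0 0 0 0 0 0 0;0 0 0 0 0 0 0;0 0 0 0 0 0 0;0 0 0 0 0 0 0'
```

```text
time_s: 5.75
eef_pos: [506.1, -258.9, 230.0]
ee_rot: [[0.99, 0.001, 0.142], [-0.142, -0.001, 0.99], [0.002, -1.0, -0.0]]
force: [-1.3, 1.8, 5.6]
grip_width: 13.3
```

```bash
python3 -m inch '0 0 0 0 0 7 0;0 0 0 0 0 7 0;0 0 0 0 0 7 0;0 0 0 0 0 7 0;0 0 0 0 0 7 0;0 0 0 0 0 7 0;0 0 0 0 0 7 0;0 0 0 0 0 7 0;0 0 0 0 0 0 0;0 0 0 0 0 0 0'
python3 - <<'E'
from h import *
s=readout.sense();print(s["q"].round(3),s["ft_torque"])
for n in ["side","top"]:
    p=vision.get_image(n); save(p,n+"3")
    for k in ["red_mark","red_pointer"]:
        for r in mark_of(p,k)[:2]:
            c=r["centre"]; print(n,k,round(r["confidence"],2),np.round([c[0]*560,c[1]*420],1),atz(p,c,Z[k]).round(1))
    im=cv2.imread(f"pics/{n}3.png"); im=im[230:330,210:400] if n=="side" else im[155:285,290:385]
    cv2.imwrite(f"pics/{n}3z.png",cv2.resize(im,None,fx=4,fy=4,interpolation=cv2.INTER_CUBIC))
E
```

```text
time_s: 7.0
eef_pos: [506.3, -258.6, 230.1]
ee_rot: [[0.436, 0.002, 0.9], [-0.9, -0.0, 0.436], [0.001, -1.0, 0.002]]
force: [0.8, 2.0, 5.8]
grip_width: 13.1
[-5.670e-01  1.200e-01  1.969e+00  1.000e-03  1.052e+00 -1.018e+00] [ 0.31073285  0.05595261 -0.0829976 ]
side red_mark 0.59 [372.  290.2] [ 685.9 -302.6   14. ]
side red_pointer 0.88 [369.3 276.4] [ 686.8 -289.1   31. ]
top red_pointer 0.68 [345.9 171.2] [ 691.8 -296.1   31. ]
```

View pics/side3z.png

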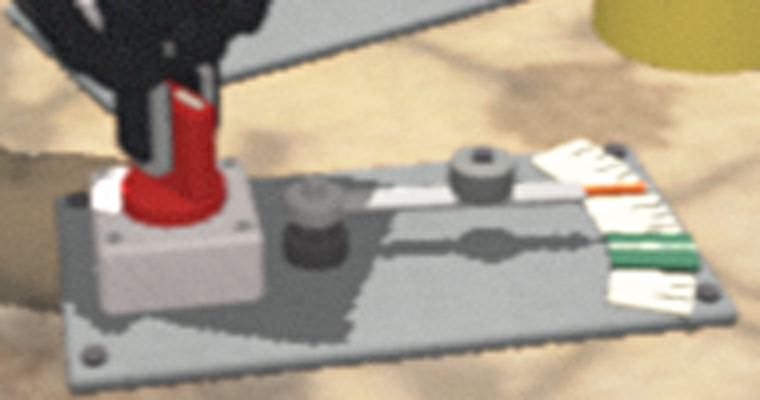

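View pics/top3.png

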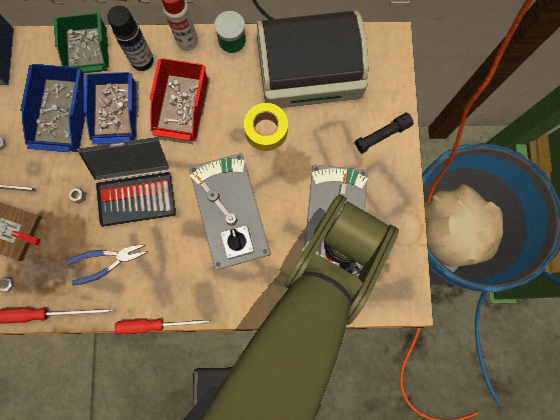

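```bash
cat > s.py <<'E'
from h import *
def sd(s,zx,zy,z,k=4): return atz(s,[(210+zx/k)/560,(230+zy/k)/420],z)
E
python3 - <<'E'
from s import *
s=vision.get_image("side")
t0=sd(s,576,116,31);t1=sd(s,646,188,31);mk=sd(s,653,251,14)
print(t0,t1,mk)
# mark's white line ends
print("line",sd(s,608,250,14),sd(s,698,252,14))
ch=np.linalg.norm((t1-t0)[:2]); print("arm turn from chord",np.degrees(2*np.arcsin(ch/260)))
for turn in (np.radians(28),):
    d=(t1-t0)[:2]; m=(t0+t1)[:2]/2; n=np.array([d[1],-d[0]])/ch
    for sg in (1,-1):
        c=m+sg*n*np.sqrt(130**2-(ch/2)**2); 
        if c[0]<m[0]:
            a=lambda q:np.degrees(np.arctan2(q[1]-c[1],q[0]-c[0]))
            print("piv",c,"ang",a(t0),a(t1),a(mk),"R",np.linalg.norm(mk[:2]-c))
# top picture of pointer
E
python3 - <<'E'
import cv2
im=cv2.imread("pics/top3.png")[160:200,300:380]
cv2.imwrite("pics/top3zz.png",cv2.resize(im,None,fx=8,fy=8,interpolation=cv2.INTER_CUBIC))
E
```

```text
[ 687.16808625 -229.31689532   31.        ] [ 689.25344862 -291.76854729   31.        ] [ 684.55196581 -309.71437662   14.        ]
line [ 668.29487444 -303.99877473   14.        ] [ 700.75478708 -315.41089845   14.        ]
arm turn from chord 27.81233534308008
piv [ 562.09127939 -264.75405641] ang 15.818656464544409 -11.993678878535647 -20.16024854080058 R 130.45324875501848
```

View pics/top3zz.png

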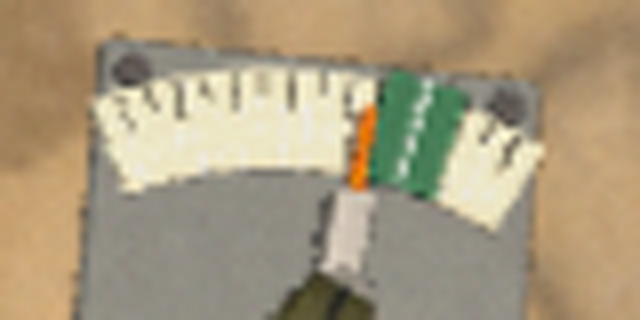

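```bash
python3 -m inch '0 0 0 0 0 5 0;0 0 0 0 0 5 0;0 0 0 0 0 5 0;0 0 0 0 0 0 0;0 0 0 0 0 0 0'
cat > look.py <<'E'
from h import *
import sys
i=sys.argv[1]
for n,(y0,y1,x0,x1) in {"side":(255,315,330,400),"top":(160,200,300,380)}.items():
    p=vision.get_image(n); save(p,n+i)
    im=cv2.imread(f"pics/{n}{i}.png")[y0:y1,x0:x1]
    cv2.imwrite(f"pics/{n}{i}z.png",cv2.resize(im,None,fx=8,fy=8,interpolation=cv2.INTER_CUBIC))
    for k in ["red_mark","red_pointer"]:
        for r in mark_of(p,k)[:1]:
            c=r["centre"]; print(n,k,round(r["confidence"],2),np.round([c[0]*560,c[1]*420],1),atz(p,c,Z[k]).round(1))
E
python3 look.py 4
```

```text
time_s: 7.98
eef_pos: [506.4, -258.6, 230.1]
ee_rot: [[0.188, 0.002, 0.982], [-0.982, -0.0, 0.188], [0.001, -1.0, 0.002]]
force: [0.3, 2.7, 5.8]
grip_width: 13.2
side red_mark 0.6 [372.3 289.6] [ 687.1 -301.    14. ]
side red_pointer 0.74 [370.4 279.4] [ 684.4 -297.8   31. ]
top red_mark 0.62 [351.3 179. ] [ 677.5 -310.4   14. ]
top red_pointer 0.68 [353.2 171.6] [ 690.5 -312.8   31. ]
```

View pics/side4z.png

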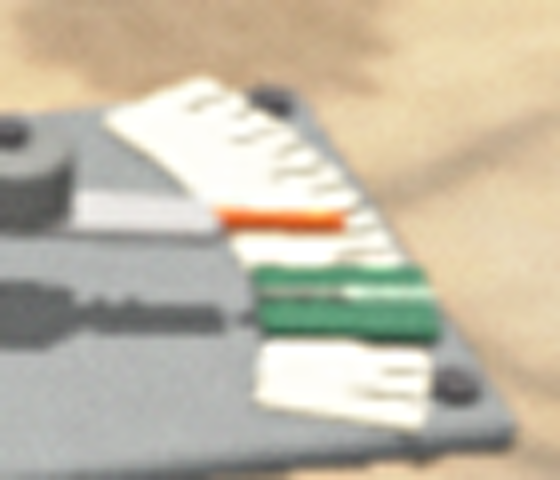

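View pics/top4z.png

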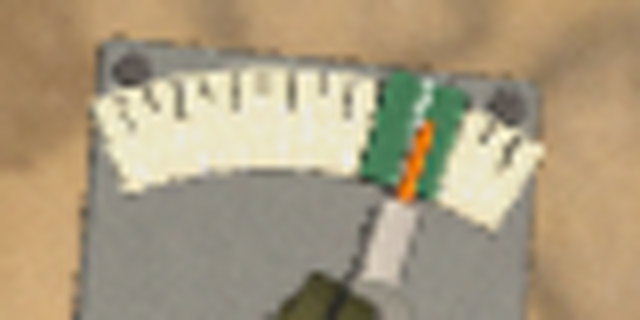

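```bash
cat > est.py <<'E'
from h import *
def est(p,off,tip,l0,l1):
    f=lambda q,z: atz(p,[(off[0]+q[0]/8)/560,(off[1]+q[1]/8)/420],z)
    t=f(tip,31);a=f(l0,14);b=f(l1,14)
    if a[0]>b[0]: a,b=b,a
    m=(a+b)/2; u=(b-a)[:2]/np.linalg.norm((b-a)[:2]); n=np.array([-u[1],u[0]])
    print("tip",t.round(1),"markmid",m.round(1),"line deg",np.degrees(np.arctan2(u[1],u[0])).round(1),"tip left of line mm",((t-m)[:2]@n).round(2),"along",((t-m)[:2]@u).round(2),"len",np.linalg.norm(b-a).round(1))
    for A in (-19.5,): 
        n=np.array([-np.sin(np.radians(A)),np.cos(np.radians(A))]); print("  with fixed dir",((t-m)[:2]@n).round(2), "mark radial", (m[:2]))
E
python3 - <<'E'
from est import *
est(vision.get_image("top"),(300,160),(428,123),(430,76),(402,190))
est(vision.get_image("side"),(330,255),(345,221),(254,293),(434,293))
E
```

```text
tip [ 681.6 -313.1   31. ] markmid [ 683.2 -312.3   14. ] line deg -15.9 tip left of line mm -1.13 along -1.31 len 35.3
  with fixed dir -1.21 mark radial [ 683.21273078 -312.34896706]
tip [ 684.2 -307.8   31. ] markmid [ 685.6 -306.7   14. ] line deg -17.0 tip left of line mm -1.45 along -0.97 len 34.7
  with fixed dir -1.49 mark radial [ 685.58902978 -306.68755386]
```

```bash
python3 - <<'E'
from est import *
p=vision.get_image("side"); s=p["img"].astype(int)
for c in (364,368,374,378,382): print(c,[tuple(v) for v in s[285:300,c]])
print("tip row 278..286 at col 360,366"); 
for c in (360,366,370): print([tuple(v) for v in s[278:287,c]])
print([tuple(v) for v in s[282,366:378]])
t=vision.get_image("top")["img"].astype(int)
for r in (170,172,175,178,181): print(r,[tuple(v) for v in t[r,344:361]])
E
```

```text
364 [(np.int64(255), np.int64(255), np.int64(254)), (np.int64(255), np.int64(255), np.int64(253)), (np.int64(244), np.int64(238), np.int64(223)), (np.int64(135), np.int64(171), np.int64(139)), (np.int64(92), np.int64(156), np.int64(120)), (np.int64(116), np.int64(162), np.int64(131)), (np.int64(145), np.int64(158), np.int64(139)), (np.int64(101), np.int64(132), np.int64(107)), (np.int64(90), np.int64(150), np.int64(114)), (np.int64(96), np.int64(161), np.int64(124)), (np.int64(86), np.int64(147), np.int64(112)), (np.int64(68), np.int64(105), np.int64(82)), (np.int64(177), np.int64(182), np.int64(167)), (np.int64(255), np.int64(255), np.int64(255)), (np.int64(255), np.int64(255), np.int64(254))]
368 [(np.int64(255), np.int64(255), np.int64(251)), (np.int64(255), np.int64(255), np.int64(255)), (np.int64(255), np.int64(255), np.int64(251)), (np.int64(172), np.int64(200), np.int64(168)), (np.int64(86), np.int64(149), np.int64(113)), (np.int64(117), np.int64(160), np.int64(130)), (np.int64(148), np.int64(160), np.int64(140)), (np.int64(95), np.int64(125), np.int64(103)), (np.int64(88), np
[... 7507 characters left out ...]
nt64(90)), (np.int64(74), np.int64(127), np.int64(90)), (np.int64(67), np.int64(124), np.int64(85)), (np.int64(74), np.int64(128), np.int64(89)), (np.int64(91), np.int64(129), np.int64(97)), (np.int64(163), np.int64(125), np.int64(95)), (np.int64(233), np.int64(123), np.int64(12)), (np.int64(178), np.int64(112), np.int64(49)), (np.int64(73), np.int64(126), np.int64(88)), (np.int64(78), np.int64(128), np.int64(91)), (np.int64(149), np.int64(169), np.int64(133)), (np.int64(235), np.int64(230), np.int64(197)), (np.int64(236), np.int64(232), np.int64(201)), (np.int64(236), np.int64(231), np.int64(198)), (np.int64(236), np.int64(231), np.int64(209)), (np.int64(236), np.int64(231), np.int64(199))]
```

```bash
python3 - <<'E'
from est import *
A=np.radians(-19.5); n=np.array([-np.sin(A),np.cos(A)])
for nm,tip,l in (("top",(352.0,178),(351.0,178)),("top",(353.1,174.8),(351.85,174.8)),("side",(372,282.2),(373,291.0)),("side",(372,281.7),(373,291.0))):
    p=vision.get_image(nm) if nm!="x" else 0
    f=lambda q,z: atz(p,[q[0]/560,q[1]/420],z)
    t=f(tip,31);m=f(l,14); print(nm,t.round(1),m.round(1),"left mm",((t-m)[:2]@n).round(2))
E
```

```text
top [ 675.5 -309.4   31. ] [ 679.9 -309.9   14. ] left mm -1.0
top [ 683.  -312.2   31. ] [ 687.5 -312.2   14. ] left mm -1.55
side [ 683.1 -306.2   31. ] [ 686.4 -305.1   14. ] left mm -2.11
side [ 683.8 -304.8   31. ] [ 686.4 -305.1   14. ] left mm -0.63
```

```bash
python3 -m inch '0 0 0 0 0 -1.2 0;0 0 0 0 0 0 0;0.4 0 0 0 0 0 0;0.4 0 0 0 0 0 0;0.4 0 0 0 0 0 0;0.4 0 0 0 0 0 0'
python3 look.py 5
```

```text
time_s: 9.43
eef_pos: [505.6, -258.7, 228.5]
ee_rot: [[0.209, -0.0, 0.978], [-0.978, 0.0, 0.209], [-0.0, -1.0, -0.0]]
force: [-0.6, 0.1, -0.3]
grip_width: 34.5
side red_mark 0.79 [373.5 293.6] [ 683.9 -312.    14. ]
side red_pointer 0.79 [371.8 279.1] [ 686.9 -297.7   31. ]
top red_mark 0.63 [350.9 175.4] [ 686.2 -309.9   14. ]
top red_pointer 0.44 [351.4 174.2] [ 684.4 -308.4   31. ]
```

View pics/top5z.png

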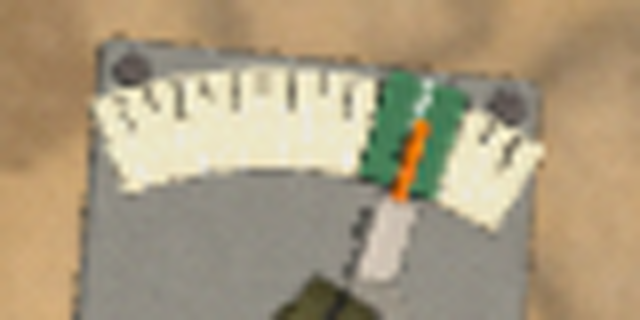

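View pics/side5.png

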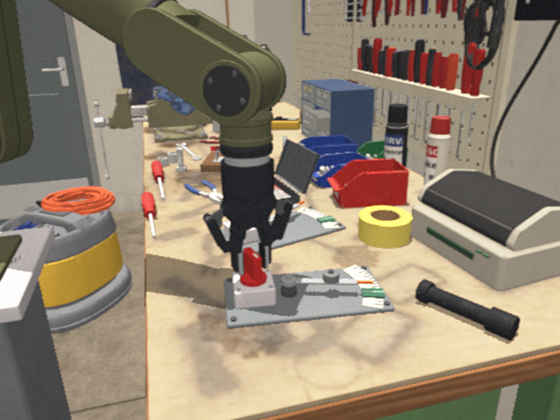

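Released. The tip is now at (423,124), about 0.5 px right of the white line, which is roughly what parallax predicts. I'll lift clear and recheck.

```bash
python3 -m inch '0.4 0 -2 0 0 0 0;0.4 0 -4 0 0 0 0;0.4 0 -5 0 0 0 0;0.4 0 -5 0 0 0 0;0.4 0 -2 0 0 0 0;0.4 0 0 0 0 0 0;0.4 0 0 0 0 0 0'
python3 look.py 6; python3 - <<'E'
from h import *
p=vision.get_image("wrist"); save(p,"wrist6"); im=p["img"]
for k in ["red_mark","red_pointer"]:
    for r in mark_of(p,k)[:1]:
        c=r["centre"]; print(k,r["confidence"],c[0]*560,c[1]*420,atz(p,c,Z[k]).round(1))
p=vision.get_image("top")
for r in mark_of(p,"black_pointer")[:1]: print("black",atz(p,r["centre"],31))
E
```

```text
time_s: 10.6
eef_pos: [505.3, -258.4, 406.5]
ee_rot: [[0.209, -0.003, 0.978], [-0.978, 0.002, 0.209], [-0.002, -1.0, -0.003]]
force: [-0.3, -0.1, 0.2]
grip_width: 34.2
side red_mark 0.73 [370.4 279.3] [ 697.9 -271.9   14. ]
side red_pointer 0.62 [372.6 280. ] [ 686.9 -300.6   31. ]
red_pointer 0.68 443.128 258.006 [ 686.7 -307.6   31. ]
black [687.66554258  43.95442861  31.        ]
```

View pics/wrist6.png

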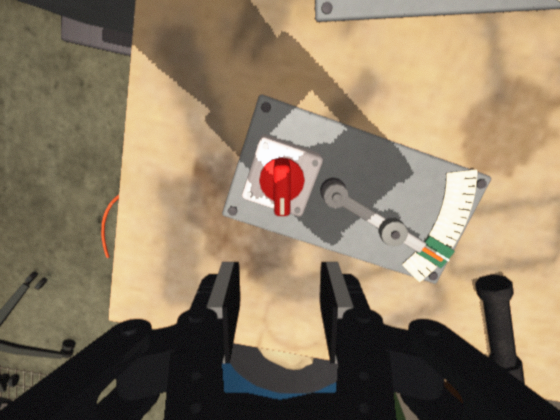

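View pics/side6z.png

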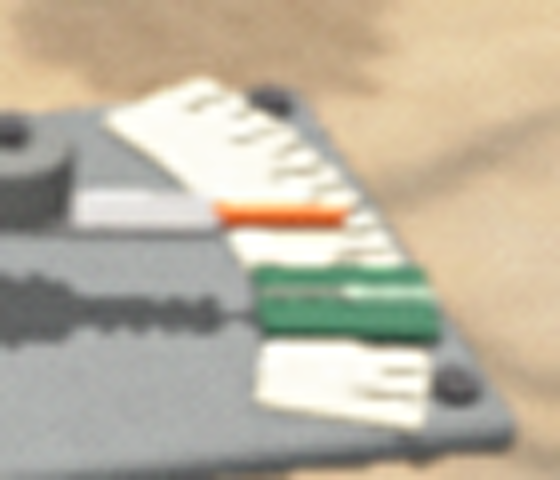

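View pics/top6.png

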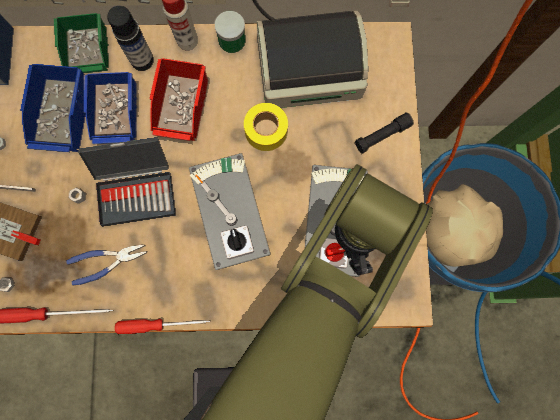

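```bash
python3 - <<'E'
import cv2
im=cv2.imread("pics/wrist6.png")[220:290,390:490]
cv2.imwrite("pics/w6z.png",cv2.resize(im,None,fx=8,fy=8,interpolation=cv2.INTER_CUBIC))
E
```

```text
(no output)
```

View pics/w6z.png

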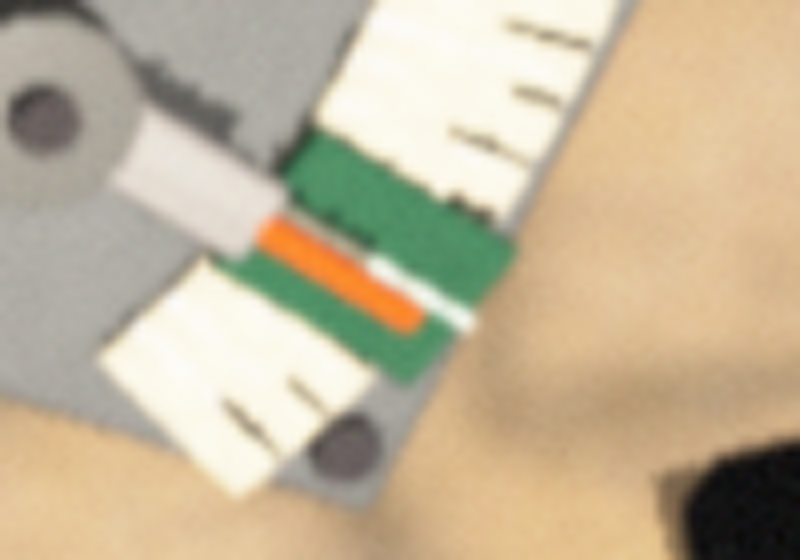

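```bash
python3 - <<'E'
from est import *
# +0.5/8-0.5 px resize correction cancels between tip and line
est(vision.get_image("wrist"),(390,220),(418,322),(285,212),(476,326))
est(vision.get_image("top"),(300,160),(423,123),(430,76),(402,190))
est(vision.get_image("side"),(330,255),(345,216),(254,291),(434,292))
p=vision.get_image("wrist");R,_=cv2.Rodrigues(np.array(p["rvec"]));print((-R.T@np.array(p["tvec"]).ravel()).round())
E
```

```text
tip [ 688.3 -311.2   31. ] markmid [ 690.6 -311.2   14. ] line deg -19.0 tip left of line mm -0.78 along -2.09 len 32.4
  with fixed dir -0.8 mark radial [ 690.57507399 -311.19024127]
tip [ 681.7 -311.6   31. ] markmid [ 683.2 -312.3   14. ] line deg -15.9 tip left of line mm 0.26 along -1.68 len 35.3
  with fixed dir 0.15 mark radial [ 683.21273078 -312.34896706]
tip [ 685.  -306.1   31. ] markmid [ 685.8 -306.2   14. ] line deg -17.6 tip left of line mm -0.16 along -0.76 len 34.7
  with fixed dir -0.19 mark radial [ 685.82267027 -306.19882746]
[ 490. -183.  379.]
```

All three views put the tip within 0.8 mm of the mark's centre line. The gripper is clear, so I'm handing in.

```bash
python3 -c "
from h import *
print(ctrl.close_job())"
```

```text
the job is handed in; nothing more can be done
None
```

I gripped the red knob's bar and turned it clockwise 71°. That put the tip about 1.3 mm past the line, so I turned it back about 1.2°. I then released the knob, lifted straight clear and handed the job in at about 11–12 s.

**Tip position:** after lifting, the tip measured within 1 mm of the middle of the white line sideways: −0.8 mm in the wrist view, about +0.2 in the top view and −0.2 in the side view. Along the line it read 1–2 mm toward the pivot.

**Disagreements:** the network's own marks scattered by several millimetres. In the last side picture its mark for red_mark landed on the wrong spot, so I relied on measurements I read from the pictures.

**Black tensioner:** it was never touched and looks the same in the top picture. The network's position for its tip moved about 5 mm between the first and last top pictures, which is about its usual scatter.

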